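# Chock the painted barrel, then return the stir stick

### The arm

A 6-joint arm with a two-finger parallel gripper is mounted at the origin on the work surface. World frame = base frame: x ahead of the robot, y to its left, z up, the work surface at z = 0. Lengths are in m, angles in rad, forces in N, time in s.
With the tool pointing down it reaches from about 0.35 to 0.775 m from the base axis. Payload 5.5 kg.
Tool frame: the origin (TCP) lies at the very end of the fingers, on their centre line; the grasp point (between the pads) lies hold_point_z behind it (hold_point_z is the distance from the TCP to the grasp point, in m); x points along the fingers, y is the direction in which the jaws open and shut, and the axes are right-handed (so a half turn about x gives the same grasp; the last joint's range is limited). The gripper opens to 85 mm and grips with 20 to 120 N. Pads are 22 mm wide; open, the fingers measure 114 mm over their backs; the gripper's body (76 mm by 85 mm) begins 54 mm behind the grasp point. The pads swing forward as they close: fully open they stand 13 mm farther back than shut.
Start: joints at [0.963, 0.313, 0.046, 1.304, 0, 1.431], TCP at [0.259, 0.513, 0.231] pointing down, gripper open.
Joint ranges: [-2.76, 2.76], [-0.86, 1.69], [-1.03, 1.26], [-2.2, 2.34], [-1.47, 1.5], [-3.14, 3.14]. Speed limits (rad/s): [2.57, 2.57, 3.14, 3.14, 3.14, 3.14].

### API

Orientations are given as a unit quaternion [w, x, y, z].
In Python, from workcell import * gives the robot as it stands. The module is installed in compiled form; this text tells all that it offers.
- The arm moves only by the tool step_arm, never from a script. Its argument "targets" is a list of rows, each a list of 3 entries, a list of its own where there are three numbers: the turn, a rotation vector about the tool's x, y, z in degrees, then the shift along the tool's x, y, z in cm, then the finger opening in cm, from 0 to 8.54. A call has exactly 10 rows; each row shifts and turns the commanded pose from where the row before left it, along the tool's axes as they then stand; what a row does not reach is not made up. A row lasts 1/10 s, in which the tool goes at most 50 mm and 8.59 degrees, less where a joint would pass 70% of its speed; a pose out of reach is approached as far as the arm can. A call with a gripper value outside its range is refused whole. The fingers move at their own pace and stop on an object; "force" is the grip in N (left out, the last holds). Time passes only in rows, so rows that do not move let the fingers close, or fill a call up. It gives the time, the measured TCP pose, the force and the opening at its end, in the units of the state.
- get_state(): the state, without advancing time (a new reading comes with each control period).
- read_camera(name): name is "side" or "top"; returns the picture (420x560x3 uint8, red, green, blue); there is no depth.
- camera_model(name): a dict with "fx", "fy", "cx", "cy" (pixels), "xyz" and "rotation" of the camera in the world. Camera axes: x right, y down, z forward; pixel columns grow to the right and rows downward; lengths in m; the calibration is good to about 2 mm. A picture is of the moment at which its call begins. camera_model takes no time and is no camera call.
- hand_in(): hands the job in, once; it reports no verdict.
Trained networks look in the newest picture that a camera, given by its name, has taken for a name from the list of things; names that differ only in an ending like _2 or _b are one class to them, and where a whole thing is asked for, a point or a joint stands for the part that bears it (a point fixed in the world has none). Each returns a list of dicts, best first, with "p" (0 to 1); they miss things now and then, are a little off and sometimes report something else, mostly with a low value. They report only what shows in the picture. A call takes as long as a camera call.
- find_in(camera, label): "extent" ([left, top, width, height] in pixels, round what is visible of it).
- silhouettes(camera, label): "mask" (420x560 bool, what is visible of it) and "extent" ([left, top, width, height] in pixels, round what is visible of it).
The state is a dict: "clock": time; "joint_pos": joint angles; "qvel": joint speeds; "tau": joint torques, N m; "tcp_pos": TCP position; "orientation": TCP orientation; "wrist_force": force on the tool from outside, world axes, zero at the start; "ft_torque": the same for the moment, N m; "finger_gap": finger opening in m.
Only numpy, scipy, OpenCV 4.12 (cv2) and the standard library are available. Lean on these libraries where they do the work, as an engineer would, in place of code of your own. Each camera call takes 0.05 s, during which the arm holds its last target.

### The job

The painted model barrel on the sloping drying board is kept from rolling only by the flat stir stick standing in the board's slot. Push the orange forked wedge chock up the slope, its prongs either side of the stick, until it rests snugly and squarely against the barrel's low side, and let go of it; then pull the stick straight up out of the slot and lower it, foot down, into the crowded brush cup, easing the brushes aside, before letting go, so that it stands well down in the cup among them. The barrel must stay where it is on the board, do not touch its paint with the gripper, and leave the cup standing, the brushes in it and the bottles and jar undisturbed.

Things in the scene. Friction and masses are not known exactly. Their poses are not given: they have to be found in the camera images.
- board: Fixed white sloping drying board, blue sides, 320 mm long (x) by 200 mm wide (y). Its frame is level, origin on the bench; +x points uphill. Plain 8 degree slope from x = -180 mm (low end, surface 15 mm above the bench) to x = +140 mm (60 mm high): surface height = 40 mm + 0.1405 x. The stick's slot is at the point board_slot.
- board_slot (a point): Centre of the slot's mouth, on the slope's surface (board x = 20 mm, y = 0). The slot is vertical, 9 mm (board x) by 34 mm (board y), about 39 mm deep.
- barrel: Green painted tank barrel of a model wagon with brass bands, a plain cylinder 68 mm in diameter and 150 mm long, 0.2 to 0.42 kg. Origin at its centre, its y axis along the cylinder. It lies across the slope, leaning downhill on the stick, centre about 57 mm uphill (board x) of the board's origin; it rolls off if nothing holds it.
- stick: Flat wooden stir stick, 190 mm long (its z), 30 mm wide (its y), 6 mm thick (its x), 40 g, with a green paint smear. Origin at the centre of its foot (lower end). It stands upright in the board's slot, loose fit, flat face against the barrel, top about 194 mm above the bench.
- chock: Orange forked wedge chock, 120 long (x), 110 wide (y), 0.16 kg, flat on the bench; origin under its middle. Toe at x = +60: two prongs, each 30 wide, 50 apart, rise from there at 38 degrees to 30 high, then level; the gap is closed at x = -12 by a back block 30 high. Flat on the slope and touching the barrel, its origin is 72 mm downhill of the barrel's centre along the slope. All in mm.
- chock_grip (a point): Point in the chock's black upright grip to hold it by, 67 mm above the underside at chock x = -36 mm, y = 0. The grip is 40 mm long (chock x), 20 mm thick (chock y), and stands on the back block from 30 to 88 mm above the underside.
- cup: Heavy white cup, 94 mm across the rim, 100 mm high, wall 4 mm, inner floor 6 mm above its underside; inside about 86 mm wide at the rim. 0.45 kg. Origin at the centre of its underside.
- brush0: Paint brush, bristles up, about 130 mm long and 10 mm thick, wooden handle, leaning outwards on the cup's rim. Origin at its foot on the cup's floor, about 15 mm from the cup's axis; its top is under 140 mm above the bench. The five loose brushes stand evenly round the cup.
- brush1: As brush0, red handle.
- brush2: As brush0, black handle.
- brush3: As brush0, blue handle.
- brush4: As brush0, yellow handle.
- paint_a: Bystander: orange paint bottle, 36 mm across, 75 mm high. Origin under its centre.
- paint_b: Bystander: green paint bottle with black cap, 36 mm across, 75 mm high. Origin under its centre.
- thinner: Bystander: amber jar with white lid, 64 mm across, 85 mm high. Origin under its centre.

How it is judged:
On the way, in this order (a step that is already met when the one before it is completed fails the run):
1. the chock sits flat on the slope within about 6 mm of touching the barrel's low side, released, with the stick still in its slot (x of barrel in the frame of chock between 0.062 and 0.078 m and y of barrel in the frame of chock between -0.015 and 0.015 m and angle between the y axis of barrel and the y axis of chock, either way round below 0.175 rad and angle between the y axis of barrel and the y axis of board, either way round below 0.2 rad and z of barrel in the frame of chock between 0.03 and 0.04 m and z of barrel in the frame of board above 0.07 m and contact force between the fingers and chock below 0.05 N and z of stick in the frame of board below 0.012 m), for 0.2 s.
2. the stick is out of the slot, clear of the board, and the barrel rests on the chock (x of barrel in the frame of chock between 0.062 and 0.078 m and y of barrel in the frame of chock between -0.015 and 0.015 m and angle between the y axis of barrel and the y axis of chock, either way round below 0.175 rad and angle between the y axis of barrel and the y axis of board, either way round below 0.2 rad and z of barrel in the frame of chock between 0.03 and 0.04 m and z of barrel in the frame of board above 0.07 m and z of stick in the frame of board above 0.06 m and contact force between chock and barrel above 0.03 N), for 0.1 s.
3. the stick, still held in the gripper, is lowered with its foot at least 25 mm below the cup's rim (z of stick in the frame of cup below 0.075 m and horizontal distance between stick and cup below 0.045 m and contact force between the fingers and stick above 0.5 N), for 0.1 s.
At the end, for the whole second after the job is handed in: The chock sits flat on the board, square (10 degrees) and centred (15 mm) against the barrel's low side and bears it, barrel at rest; the stick stands foot down in the cup, foot under 45 mm above the cup's underside; the cup stands upright, all five brushes in it (x of barrel in the frame of chock between 0.062 and 0.078 m and y of barrel in the frame of chock between -0.015 and 0.015 m and angle between the y axis of barrel and the y axis of chock, either way round below 0.175 rad and angle between the y axis of barrel and the y axis of board, either way round below 0.2 rad and z of barrel in the frame of chock between 0.03 and 0.04 m and z of barrel in the frame of board above 0.07 m and contact force between chock and barrel above 0.03 N and linear speed of barrel below 0.01 m/s and linear speed of stick below 0.02 m/s and z of stick in the frame of cup between 0 and 0.045 m and horizontal distance between each of stick, brush0, brush1, brush2, brush3, brush4 and cup below 0.045 m and angle between stick's own z axis and vertical below 0.7 rad and angle between cup's own z axis and vertical below 0.1 rad and height (world z) of cup below 0.01 m and z of each of brush0, brush1, brush2, brush3, brush4 in the frame of cup below 0.04 m); the robot touches nothing.
It fails at once if the barrel moved more than 35 mm from where it lay (distance of barrel from where it was at the start of the episode above 0.035 m).
It fails at once if the gripper touched the barrel's paint (over 1 N) (contact force between any of the fingers, the arm and barrel above 1 N).
It fails at once if the cup was tipped more than 20 degrees or pushed more than 50 mm (angle between cup's own z axis and vertical above 0.35 rad or distance of cup from where it was at the start of the episode above 0.05 m).
It fails at once if a bottle or the jar was moved more than 30 mm (distance of any of paint_a, paint_b, thinner from where it was at the start of the episode above 0.03 m).
It also fails if it takes over 64 s, if anything falls off the work surface, if the arm or the gripper's body presses on something with over 40 N, if the wrist force passes 120 N, or if a joint passes its speed limit or range.

## Working session

There is one attempt and no reset: what is moved stays moved. The work goes in short steps, Python scripts to look and compute and a tool call to move; the robot and the scene stay as the last step left them, time stands still between calls to the robot, and variables do not carry over. Pictures are saved under pics/ and viewed, and the job is handed in when it is done.

Besides the shell and the picture viewer there is one more tool, called after ">>>" as name(argument=value, ...) on one line, values as JSON. step_arm: Moves the arm, as the interface text tells. Its arguments: {"type":"object","properties":{"targets":{"type":"array","items":{"type":"array"}},"force":{"type":"number"}},"required":["targets"]}

```bash
mkdir -p pics
python3 - <<'E'
from workcell import *
import cv2
print(get_state())
for n in ("side","top"):
    im=read_camera(n); cv2.imwrite(f"pics/{n}0.png",im[:,:,::-1]); print(n,camera_model(n))
E
```

```text
{'clock': 0.0, 'joint_pos': array([9.63406312e-01, 3.14018592e-01, 4.49402842e-02, 1.30358142e+00,
       2.84286613e-05, 1.43117751e+00]), 'qvel': array([-2.69081803e-03,  9.93363159e-04,  5.88293518e-04,  1.19125997e-03,
        3.44509936e-04, -9.42843132e-05]), 'tau': array([-2.97619717e-04, -4.80626357e+01,  2.98534620e+01,  1.94411696e-02,
       -2.40120162e-04, -2.29770029e-05]), 'tcp_pos': array([0.25897678, 0.51279372, 0.23038269]), 'orientation': array([ 0.68760449,  0.16326862,  0.68810398, -0.16448807]), 'wrist_force': array([-0.21996184,  0.31354586, -0.16191392]), 'ft_torque': array([-0.01733724,  0.00920521,  0.03781715]), 'finger_gap': 0.08528724402281161}
side {'fx': 426.68495740028436, 'fy': 426.68495740028436, 'cx': 278.47034432351785, 'cy': 206.35858736683386, 'xyz': array([ 0.3750495 , -0.6471189 ,  0.79929936]), 'rotation': array([-0.3433623 ,  0.91055239, -0.21786238,  0.07438185])}
top {'fx': 481.3235471921751, 'fy': 481.3235471921751, 'cx': 275.6764414754992, 'cy': 206.34174811561013, 'xyz': array([ 0.44125134, -0.0815413 ,  1.12929236]), 'rotation': array([ 0.05664493, -0.69773583,  0.71166395, -0.05908025])}
```

View pics/side0.png

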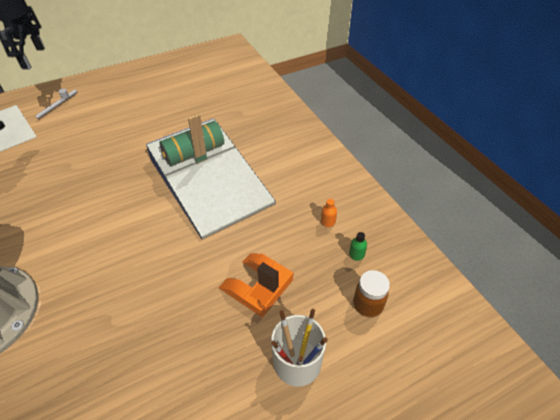

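View pics/top0.png

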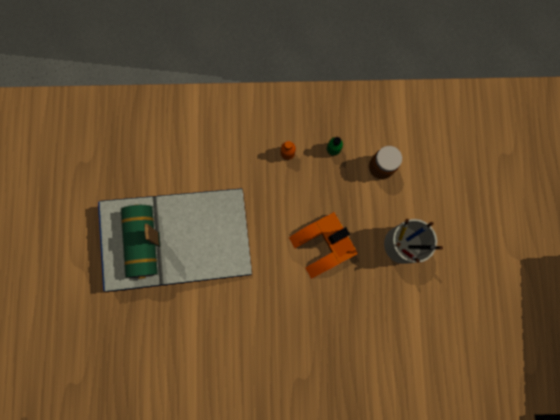

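```bash
cat > h.py <<'E'
from workcell import *
import numpy as np, cv2
from scipy.spatial.transform import Rotation as R
from scipy.optimize import least_squares
def q2R(q): return R.from_quat([q[1],q[2],q[3],q[0]]).as_matrix()
CM={n:camera_model(n) for n in ("side","top")}
def proj(n,P):
    c=CM[n]; P=np.atleast_2d(P); p=(P-c["xyz"])@q2R(c["rotation"])
    return np.c_[c["cx"]+c["fx"]*p[:,0]/p[:,2], c["cy"]+c["fy"]*p[:,1]/p[:,2]]
def unproj(n,uv,z):
    c=CM[n]; d=q2R(c["rotation"])@np.array([(uv[0]-c["cx"])/c["fx"],(uv[1]-c["cy"])/c["fy"],1])
    return c["xyz"]+d*(z-c["xyz"][2])/d[2]
E
python3 - <<'E'
from h import *
for uv in [(98,198),(245,189),(252,278),(104,291)]: print(unproj("top",uv,0.03))
print(q2R(CM["top"]["rotation"]))
def crop(n,x,y,w,h,s):
    im=cv2.imread(f"pics/{n}0.png")[y:y+h,x:x+w]; cv2.imwrite(f"pics/{n}0_z{x}.png",cv2.resize(im,None,fx=s,fy=s,interpolation=cv2.INTER_CUBIC))
crop("top",90,180,170,120,4.5)
crop("top",280,120,170,170,3.5)
crop("side",140,105,145,140,4)
crop("side",210,190,190,200,3)
E
```

```text
[0.6506418  0.32457479 0.03      ]
[ 0.66526782 -0.01655984  0.03      ]
[ 0.45994709 -0.03041732  0.03      ]
[0.43765309 0.30254319 0.03      ]
[[-0.01991211 -0.98641369  0.16306913]
 [-0.99980008  0.01934846 -0.00504416]
 [ 0.0018205  -0.16313697 -0.98660175]]
```

Run:
```python
from h import *
import numpy as np
d={}
for n in ("side","top"):
    for l in ("board","barrel","chock","stick","cup","paint_a","paint_b","thinner"):
        try:
            for k,r in enumerate(silhouettes(n,l)[:2]):
                print(n,l,round(r["p"],2),np.round(r["extent"],1), int(r["mask"].sum()))
                d[f"{n}_{l}_{k}"]=r["mask"]
        except Exception as e: print(n,l,e)
np.savez("m0.npz",**d)
```

```text
side board 0.69 [145.7 121.4 132.  116.9] 6814
side board 0.26 [185.2 115.3  21.5  48.3] 529
side barrel 0.61 [158.8 123.   63.9  41.8] 1340
side chock 0.87 [219.7 252.7  73.8  63.6] 2359
side stick 0.97 [188.4 113.5  17.2  48.6] 587
side cup 0.78 [273.  313.3  53.3  72.5] 2285
side paint_a 0.9 [350.5 232.6  16.7  29.7] 375
side paint_a 0.68 [320.7 198.   18.3  30.8] 354
side paint_b 0.9 [350.5 232.6  16.7  29.7] 375
side paint_b 0.68 [320.7 198.   18.3  30.8] 354
side thinner 0.85 [350.3 270.   40.1  45.9] 1336
side thinner 0.7 [296.  356.1   5.2   8.9] 44
top board 0.97 [ 97.6 186.7 153.4 108. ] 10634
top barrel 0.56 [122.6 206.4  34.9  73.1] 2221
top barrel 0.23 [280.7 139.4  15.1  21.1] 232
top chock 0.95 [286.4 213.9  67.7  64.1] 2008
top stick 0.72 [146.2 223.8  15.4  22.9] 235
top cup 0.92 [379.4 218.3  52.9  44.4] 1422
top paint_a 0.73 [328.  139.6  15.   17.3] 238
top paint_a 0.7 [282.2 139.8  11.8  19.5] 241
top paint_b 0.73 [328.  139.6  15.   17.3] 238
top paint_b 0.7 [282.2 139.8  11.8  19.5] 241
top thinner 0.83 [369.8 144.7  30.8  33.1] 820
```

View pics/top0_z90.png

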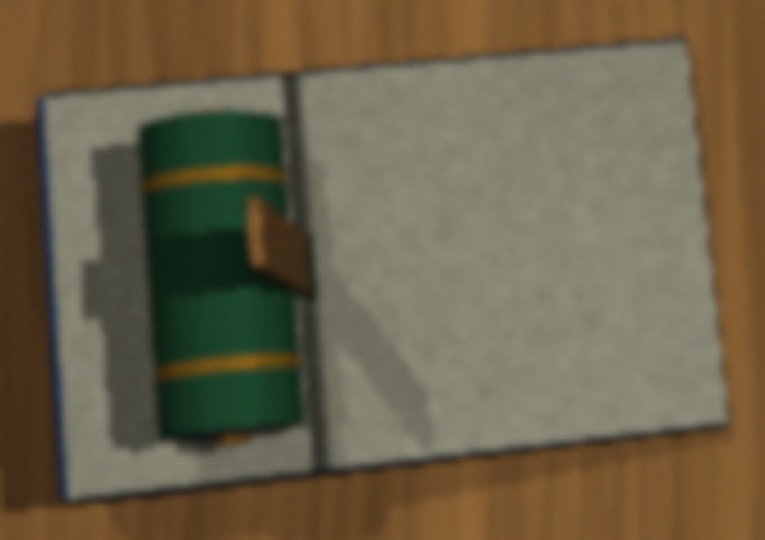

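View pics/top0_z280.png

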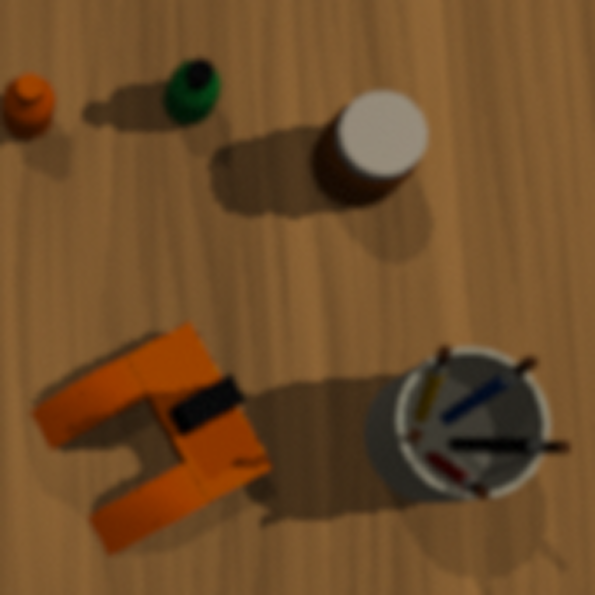

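View pics/side0_z140.png

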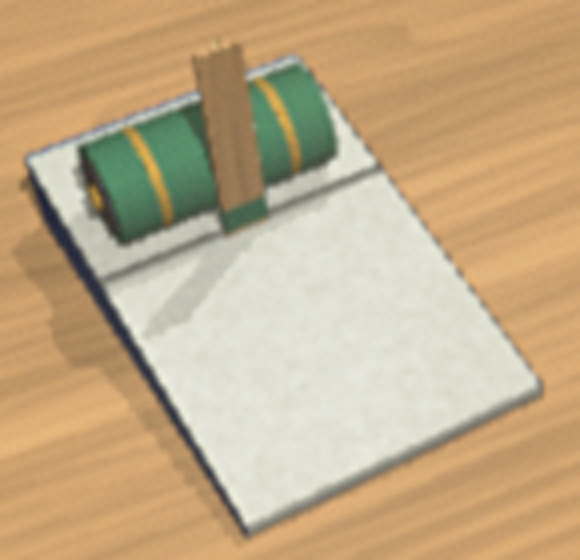

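View pics/side0_z210.png

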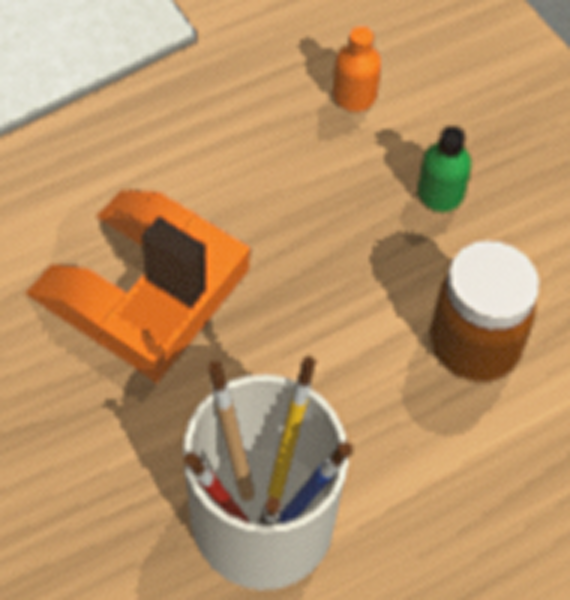

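```bash
cat > fit.py <<'E'
from h import *
def T(p,P): 
    c,s=np.cos(p[2]),np.sin(p[2]); P=np.array(P,float)/1000
    return np.c_[p[0]+c*P[:,0]-s*P[:,1],p[1]+s*P[:,0]+c*P[:,1],P[:,2]]
def fit(obs,p0):
    def f(p): return np.concatenate([(proj(n,T(p,[q]))[0]-uv) for n,q,uv in obs])
    r=least_squares(f,p0,loss="soft_l1",f_scale=1.0); return r.x,f(r.x).reshape(-1,2)
E
python3 - <<'E'
from fit import *
z=lambda u,v,s,x,y:(x+(u+.5)/s-.5,y+(v+.5)/s-.5)
t1=lambda u,v:z(u,v,4.5,90,180); t2=lambda u,v:z(u,v,3.5,280,120); s1=lambda u,v:z(u,v,4,140,105); s2=lambda u,v:z(u,v,3,210,190)
C=[(140,-100,59.7),(-180,-100,14.7),(-180,100,14.7),(140,100,59.7)]
obs=[("top",c,t1(*u)) for c,u in zip(C,[(43,97),(687,38),(728,425),(66,500)])]+[("side",c,s1(*u)) for c,u in zip(C,[(298,60),(543,390),(247,530),(27,157)])]
p,r=fit(obs,[.56,.13,1.57]); print("board",p.round(4),np.degrees(p[2])); print(r.round(1).tolist())
bp=p
obs=[("top",(60,-55,0),t2(33,413)),("top",(60,55,0),t2(110,553)),("top",(-60,-55,30),t2(192,324)),("top",(-60,55,30),t2(270,465)),
("side",(60,55,0),s2(28,293)),("side",(60,-25,0),s2(98,213)),("side",(-60,-55,30),s2(250,253)),("side",(-60,55,30),s2(155,365)),
("side",(-16,10,88),s2(143,232)),("side",(-16,-10,88),s2(159,219)),("side",(-56,-10,88),s2(206,252)),("side",(-56,10,88),s2(191,263))]
p,r=fit(obs,[.55,-.25,1.8]); print("chock",p.round(4),np.degrees(p[2])); print(r.round(1).tolist()); print("grip",T(p,[(-36,0,67)]))
def rim(p,n):
    a=np.linspace(0,2*np.pi,60); q=proj(n,np.c_[p[0]+.047*np.cos(a),p[1]+.047*np.sin(a),0*a+.1]); return np.r_[q.min(0),q.max(0)]
to=np.r_[t2(397,347),t2(550,500)]; so=np.r_[s2(185,376),s2(349,528)]
f=lambda p:np.r_[rim(p,"top")-to,rim(p,"side")-so]
r=least_squares(f,[.5,-.4]); print("cup",r.x,r.fun.round(1))
S=T(bp,[(20,0,42.8)]); print("slot",S,proj("side",S),proj("top",S), proj("side",S+[0,0,.151]),proj("top",S+[0,0,.151]))
print("stick obs top mid side",s1(217,50),"top",t1(256,235))
# bottles
for nm,uv,zz in (("a",(358,90),.0),("b",(443,190),0),("th",(494,283),.085)): print(nm,unproj("side",s2(*uv),zz))
print("thtop",unproj("top",t2(382,134),.085))
E
```

```text
board [0.553  0.1601 1.6686] 95.60209444703892
[[0.7, -0.5], [-0.0, 0.3], [0.1, -0.8], [0.9, -0.7], [-0.4, -0.4], [-1.3, -1.0], [-0.9, -0.9], [-0.4, 1.0]]
chock [ 0.535  -0.1939  2.0324] 116.44696596114962
[[-0.8, -2.0], [-0.6, -0.2], [0.1, -1.9], [1.0, 0.1], [-1.2, 0.3], [-0.4, 1.7], [0.6, -0.8], [-0.2, 0.3], [-0.8, 1.6], [0.2, -0.9], [0.6, -1.7], [-0.7, 1.8]]
grip [[ 0.55102781 -0.22610118  0.067     ]]
cup [ 0.53373201 -0.3827133 ] [-0.6 -1.1 -0.5 -1.1 -0.8 -0.4 -0.4  1.8]
slot [[0.55105529 0.18004306 0.0428    ]] [[200.70286053 161.44198929]] [[158.19050901 239.06146562]] [[190.91372872 113.79677237]] [[139.7024318  231.62989662]]
stick obs top mid side (193.875, 117.125) top (146.5, 231.83333333333334)
a [ 0.76696155 -0.11209342  0.        ]
b [ 0.77343846 -0.22512866  0.        ]
th [ 0.71998865 -0.34501666  0.085     ]
thtop [ 0.71865538 -0.34207423  0.085     ]
```

```bash
cat > plan.py <<'E'
from h import *
def tool(yaw_deg,pitch=0):
    """tool x down; jaw y along yaw; """
    y=np.array([np.cos(np.radians(yaw_deg)),np.sin(np.radians(yaw_deg)),0]); x=np.array([0,0,-1.]); return np.c_[x,y,np.cross(x,y)]
def cur():
    s=get_state(); return s,q2R(s["orientation"]),np.array(s["tcp_pos"])
def show(Rt,pt):
    s,Rc,pc=cur()
    print("t",round(s["clock"],2),"F",s["wrist_force"].round(2),"gap",round(s["finger_gap"],4),"tcp",pc.round(4),"j",s["joint_pos"].round(2))
    print("turn deg (tool)",np.degrees(R.from_matrix(Rc.T@Rt).as_rotvec()).round(2))
    print("shift cm after turn",((Rt.T@(np.array(pt)-pc))*100).round(2))
E
python3 - <<'E'
import workcell; print([a for a in dir(workcell) if not a.startswith("_")])
try: print(workcell.hold_point_z)
except Exception as e: print(e)
from plan import *
s,Rc,pc=cur(); print(Rc.round(3)); y=Rc[:,1]; print(np.degrees(np.arctan2(y[1],y[0])))
hz=getattr(workcell,"hold_point_z",0.015)
show(tool(26.4),[.551,-.226,.15]); show(tool(26.4-180),[.551,-.226,.15])
E
```

```text
['MotionError', 'camera_model', 'find_in', 'get_state', 'hand_in', 'hold_point_z', 'read_camera', 'silhouettes']
0.0187
[[ 0.     0.451  0.893]
 [ 0.     0.893 -0.451]
 [-1.     0.     0.   ]]
63.197742913907064
t 0.9 F [ 0.11 -0.6   0.03] gap 0.0855 tcp [0.2593 0.5133 0.2314] j [ 0.96  0.31  0.05  1.3  -0.    1.43]
turn deg (tool) [ 3.68e+01 -0.00e+00 -1.00e-02]
shift cm after turn [ 8.14 -6.74 79.19]
t 0.9 F [ 0.11 -0.6   0.03] gap 0.0855 tcp [0.2593 0.5133 0.2314] j [ 0.96  0.31  0.05  1.3  -0.    1.43]
turn deg (tool) [-1.432e+02  1.000e-02 -0.000e+00]
shift cm after turn [  8.14   6.74 -79.19]
```

>>> step_arm(targets=[[[7.36,0,0],[0,0,0],8.5],[[7.36,0,0],[0,0,0],8.5],[[7.36,0,0],[0,0,0],8.5],[[7.36,0,0],[0,0,0],8.5],[[7.36,0,0],[0,0,0],8.5],[[0,0,0],[0,-0.42,4.8],8.5],[[0,0,0],[0,-0.42,4.8],8.5],[[0,0,0],[0,-0.42,4.8],8.5],[[0,0,0],[0,-0.42,4.8],8.5],[[0,0,0],[0,-0.42,4.8],8.5]], force=40)

```text
clock: 1.9
tcp_pos: [0.3475, 0.2873, 0.2315]
orientation: [0.601, 0.373, 0.601, -0.372]
wrist_force: [0.7, -0.4, 0.8]
finger_gap: 0.0853
```

>>> step_arm(targets=[[[0,0,0],[0,-0.42,4.8],8.5],[[0,0,0],[0,-0.42,4.8],8.5],[[0,0,0],[0,-0.42,4.8],8.5],[[0,0,0],[0,-0.42,4.8],8.5],[[0,0,0],[0,-0.42,4.8],8.5],[[0,0,0],[0,-0.42,4.8],8.5],[[0,0,0],[0,-0.42,4.8],8.5],[[0,0,0],[0.5,-0.42,4.8],8.5],[[0,0,0],[1,-0.42,4.8],8.5],[[0,0,0],[1,-0.42,4.8],8.5]])

```text
clock: 2.9
tcp_pos: [0.5236, -0.1619, 0.2064]
orientation: [0.601, 0.373, 0.6, -0.373]
wrist_force: [1.5, 0.1, 0.4]
finger_gap: 0.0851
```

Run:
```python
from plan import *
show(tool(26.4),[.551,-.226,.0483])
```

```text
t 2.9 F [1.53 0.13 0.37] gap 0.0851 tcp [ 0.5236 -0.1619  0.2064] j [-0.45  0.27 -0.08  1.22  0.    0.66]
turn deg (tool) [-0.03  0.05 -0.05]
shift cm after turn [15.81 -0.4   6.96]
```

>>> step_arm(targets=[[[0,0,0],[2,-0.2,3.5],8.5],[[0,0,0],[2,-0.2,3.46],8.5],[[0,0,0],[4,0,0],6],[[0,0,0],[4,0,0],5],[[0,0,0],[3,0,0],5],[[0,0,0],[0.8,0,0],5],[[0,0,0],[0,0,0],5],[[0,0,0],[0,0,0],1.5],[[0,0,0],[0,0,0],1.5],[[0,0,0],[0,0,0],1.5]], force=60)

```text
clock: 3.9
tcp_pos: [0.5521, -0.2247, 0.0507]
orientation: [0.603, 0.373, 0.599, -0.373]
wrist_force: [0.9, 0.4, 4.4]
finger_gap: 0.0192
```

Run:
```python
from plan import *
show(tool(26.4),[.551,-.226,.0483])
for n in ("side","top"):
    im=read_camera(n); x,y=(190,180) if n=="side" else (270,180)
    cv2.imwrite(f"pics/{n}1.png",cv2.resize(im[y:y+160,x:x+160,::-1],None,fx=3,fy=3))
```

```text
t 3.9 F [0.92 0.43 4.37] gap 0.0192 tcp [ 0.5521 -0.2247  0.0507] j [-0.52  0.46 -0.2   0.91 -0.    0.59]
turn deg (tool) [ 0.01  0.22 -0.15]
shift cm after turn [ 0.24 -0.16  0.07]
```

View pics/side1.png

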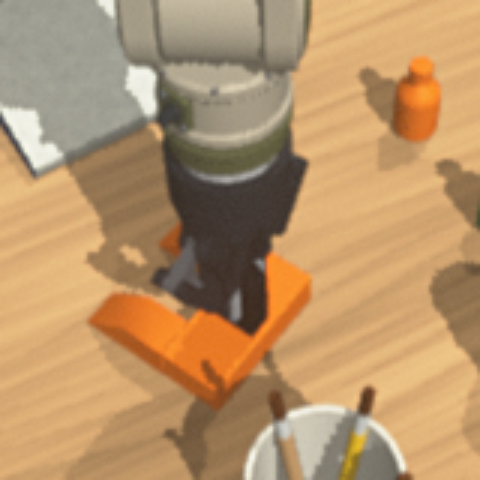

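View pics/top1.png

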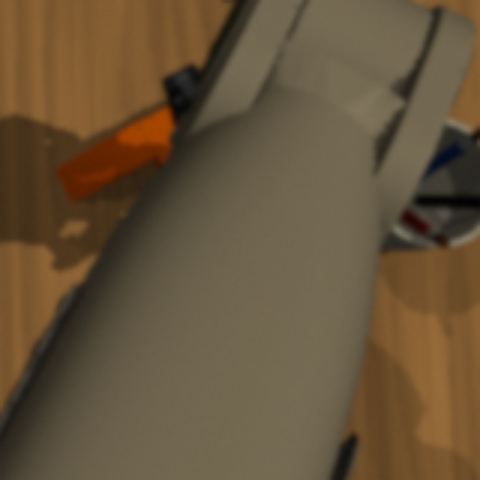

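```bash
cat >> plan.py <<'E'
BP=np.array([.553,.1601,np.radians(95.6)])
RB=R.from_euler("z",BP[2]).as_matrix()
def b2w(P): return np.array([BP[0],BP[1],0])+RB@np.array(P)
def w2b(P): return RB.T@(np.array(P)-[BP[0],BP[1],0])
SL=np.arctan(.1405)
RC=RB@R.from_euler("y",-SL).as_matrix()   # chock on slope
def chock_tcp(xo,lift=0,yo=0,tx=-.0352,tz=.0507):
    o=b2w([xo,yo,.040+.1405*xo])+np.array([0,0,lift])
    Rt=np.c_[-RC[:,2],-RC[:,1],-RC[:,0]]
    return Rt,o+RC@np.array([tx,0,tz])
E
python3 - <<'E'
from plan import *
t1=lambda u,v:(90+(u+.5)/4.5-.5,180+(v+.5)/4.5-.5)
print("barrel ends board",w2b(unproj("top",t1(210,113),.116)),w2b(unproj("top",t1(232,432),.116)))
s1=lambda u,v:(140+(u+.5)/4-.5,105+(v+.5)/4-.5)
print("stick base side",w2b(unproj("side",s1(246,217),.042)),"top",w2b(unproj("side",s1(217,50),.194)),w2b(unproj("top",t1(256,235),.194)))
for xo,l in ((-.08,.12),(-.08,.02),(-.08,0),(-.012,0)):
    Rt,p=chock_tcp(xo,l); print(xo,l,p.round(4)); show(Rt,p)
E
```

```text
barrel ends board [ 0.04391791 -0.06968576  0.116     ] [0.04436472 0.08106027 0.116     ]
stick base side [ 0.02925042 -0.00546118  0.042     ] top [ 0.0043706  -0.00038968  0.194     ] [0.00684558 0.0019701  0.194     ]
-0.08 0.12 [0.5649 0.0388 0.1941]
t 4.0 F [ 0.38 -0.15  6.92] gap 0.0198 tcp [ 0.5521 -0.2247  0.0507] j [-0.52  0.46 -0.2   0.91  0.    0.59]
turn deg (tool) [20.79  8.1   1.27]
shift cm after turn [-10.57   3.85 -27.83]
-0.08 0.02 [0.5649 0.0388 0.0941]
t 4.0 F [ 0.38 -0.15  6.92] gap 0.0198 tcp [ 0.5521 -0.2247  0.0507] j [-0.52  0.46 -0.2   0.91  0.    0.59]
turn deg (tool) [20.79  8.1   1.27]
shift cm after turn [ -0.67   3.85 -26.44]
-0.08 0 [0.5649 0.0388 0.0741]
t 4.0 F [ 0.38 -0.15  6.92] gap 0.0198 tcp [ 0.5521 -0.2247  0.0507] j [-0.52  0.46 -0.2   0.91  0.    0.59]
turn deg (tool) [20.79  8.1   1.27]
shift cm after turn [  1.31   3.85 -26.16]
-0.012 0 [0.5583 0.1064 0.0836]
t 4.0 F [ 0.38 -0.15  6.92] gap 0.0198 tcp [ 0.5521 -0.2247  0.0507] j [-0.52  0.46 -0.2   0.91  0.    0.59]
turn deg (tool) [20.79  8.1   1.27]
shift cm after turn [  1.31   3.85 -33.03]
```

>>> step_arm(targets=[[[0,0,0],[-3,0,0],1.5],[[0,0,0],[-4.5,0,0],1.5],[[0,0,0],[-4.5,0,0],1.5],[[7,0,0],[0,0,0],1.5],[[7,0,0],[0,0,0],1.5],[[6.8,0,0],[0,0,0],1.5],[[0,8.1,0],[0,0,0],1.5],[[0,0,0],[0,0.6,-4],1.5],[[0,0,0],[0,0.6,-4.5],1.5],[[0,0,0],[0,0.6,-4.5],1.5]], force=80)

```text
clock: 5.0
tcp_pos: [0.5556, -0.0938, 0.1864]
orientation: [0.485, 0.508, 0.559, -0.441]
wrist_force: [1.3, 0.1, -2.4]
finger_gap: 0.0189
```

Run:
```python
from plan import *
show(*chock_tcp(-.08,.02))
im=read_camera("side"); cv2.imwrite("pics/side2.png",im[:,:,::-1])
```

```text
t 5.0 F [ 1.32  0.14 -2.36] gap 0.0189 tcp [ 0.5556 -0.0938  0.1864] j [-0.38  0.35 -0.02  1.27  0.13  1.09]
turn deg (tool) [-0.18 -0.13  0.01]
shift cm after turn [ 10.97   2.22 -11.69]
```

View pics/side2.png

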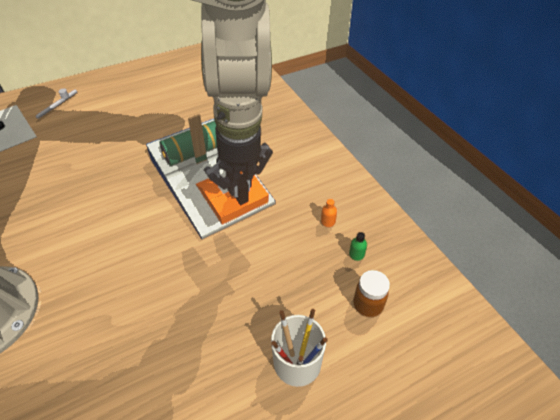

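>>> step_arm(targets=[[[0,0,0],[0,0.6,-3],1.5],[[0,0,0],[1,0.6,-4],1.5],[[0,0,0],[2,0.6,-3],1.5],[[0,0,0],[3,0.4,-1.7],1.5],[[0,0,0],[3,0,0],1.5],[[0,0,0],[1.5,0,0],1.5],[[0,0,0],[0.5,0,0],1.5],[[0,0,0],[0,0,0],1.5],[[0,0,0],[0,0,0],1.5],[[0,0,0],[0,0,0],1.5]])

```text
clock: 6.05
tcp_pos: [0.5659, 0.0384, 0.0956]
orientation: [0.486, 0.508, 0.559, -0.44]
wrist_force: [0.0, 0.5, -2.3]
finger_gap: 0.0193
```

Run:
```python
from plan import *
show(*chock_tcp(-.08,0))
im=read_camera("side"); cv2.imwrite("pics/side3.png",cv2.resize(im[100:260,130:300,::-1],None,fx=4,fy=3.7))
```

```text
t 6.05 F [ 0.04  0.5  -2.33] gap 0.0193 tcp [0.5659 0.0384 0.0956] j [-0.15  0.39 -0.2   1.02  0.14  1.32]
turn deg (tool) [-0.01 -0.07 -0.15]
shift cm after turn [ 2.14 -0.1   0.25]
```

View pics/side3.png

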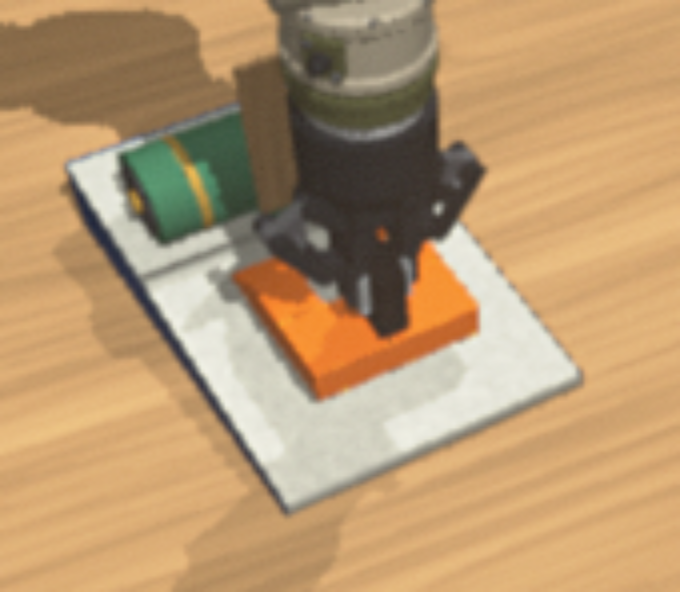

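>>> step_arm(targets=[[[0,0,0],[0.8,0,0],1.5],[[0,0,0],[0.6,0,0],1.5],[[0,0,0],[0.2,0,0],1.5],[[0,0,0],[0.15,0,0],1.5],[[0,0,0],[0.1,0,0],1.5],[[0,0,0],[0.1,0,0],1.5],[[0,0,0],[0.1,0,0],1.5],[[0,0,0],[0.1,0,0],1.5],[[0,0,0],[0,0,0],1.5],[[0,0,0],[0,0,0],1.5]])

```text
clock: 7.1
tcp_pos: [0.5647, 0.0418, 0.0743]
orientation: [0.486, 0.508, 0.559, -0.44]
wrist_force: [-3.2, 0.3, 7.0]
finger_gap: 0.0191
```

Run:
```python
from plan import *
Rt,p=chock_tcp(-.08,0); show(Rt,p)
im=read_camera("side"); 
_,Rc,pc=cur()
o=pc-RC@np.array([-.0352,0,.0507]); print("chock est board",w2b(o))
for c in [(-.06,.055,.03),(-.06,-.055,.03),(-.06,.055,0),(-.06,-.055,0),(.06,.055,0),(.06,.025,0)]:
    q=proj("side",o+RC@np.array(c))[0]; print(c,q.round(1)); 
    cv2.circle(im,tuple(np.round(q).astype(int)),0,(255,0,255),-1)
cv2.imwrite("pics/side4.png",cv2.resize(im[130:250,140:300,::-1],None,fx=5,fy=5,interpolation=cv2.INTER_NEAREST))
```

```text
t 7.1 F [-3.18  0.32  7.04] gap 0.0191 tcp [0.5647 0.0418 0.0743] j [-0.14  0.41 -0.23  0.97  0.14  1.33]
turn deg (tool) [ 0.   -0.09 -0.06]
shift cm after turn [-0.02 -0.01  0.31]
chock est board [-7.69256731e-02 -7.91978306e-05  2.89955612e-02]
(-0.06, 0.055, 0.03) [208.4 207.3]
(-0.06, -0.055, 0.03) [249.4 188.7]
(-0.06, 0.055, 0) [209.4 214.3]
(-0.06, -0.055, 0) [249.4 195.9]
(0.06, 0.055, 0) [187.6 179.7]
(0.06, 0.025, 0) [198.5 175.1]
```

View pics/side4.png

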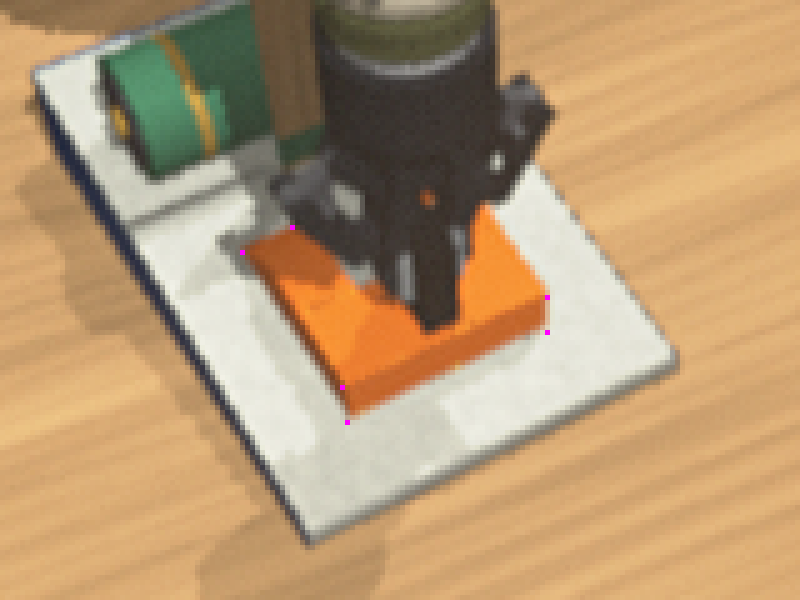

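>>> step_arm(targets=[[[0,0,0],[-0.05,0,-0.3],1.5],[[0,0,0],[0,0,-0.7],1.5],[[0,0,0],[0,0,-0.8],1.5],[[0,0,0],[0,0,-0.8],1.5],[[0,0,0],[0,0,-0.8],1.5],[[0,0,0],[0,0,-0.8],1.5],[[0,0,0],[0,0,-0.7],1.5],[[0,0,0],[0,0,-0.4],1.5],[[0,0,0],[0,0,0],1.5],[[0,0,0],[0,0,0],1.5]])

```text
clock: 8.15
tcp_pos: [0.56, 0.095, 0.0818]
orientation: [0.486, 0.508, 0.559, -0.439]
wrist_force: [0.8, -2.5, 5.9]
finger_gap: 0.0194
```

```bash
cat > look.py <<'E'
import sys
from plan import *
tag=sys.argv[1]
Rt,p=chock_tcp(-.0096,0); show(Rt,p)
_,Rc,pc=cur()
o=pc-RC@np.array([-.0352,0,.0507]); print("chock est board",w2b(o).round(4))
im=read_camera("side"); cv2.imwrite(f"pics/side{tag}.png",cv2.resize(im[110:220,140:270,::-1],None,fx=6,fy=5.4,interpolation=cv2.INTER_CUBIC))
if len(sys.argv)>2:
    im=read_camera("top"); cv2.imwrite(f"pics/top{tag}.png",cv2.resize(im[180:300,90:260,::-1],None,fx=4.5,fy=4.5,interpolation=cv2.INTER_CUBIC))
E
python3 look.py 5 t
```

```text
t 8.15 F [ 0.78 -2.46  5.87] gap 0.0194 tcp [0.56   0.095  0.0818] j [-0.05  0.39 -0.23  0.97  0.14  1.42]
turn deg (tool) [ 0.06 -0.12 -0.11]
shift cm after turn [-0.02 -0.07 -1.41]
chock est board [-0.0235 -0.0007  0.0365]
```

View pics/side5.png

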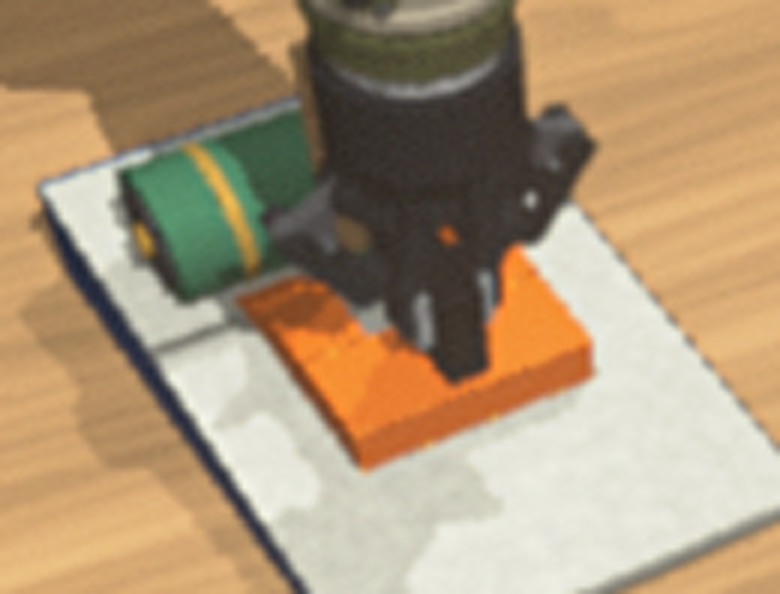

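View pics/top5.png

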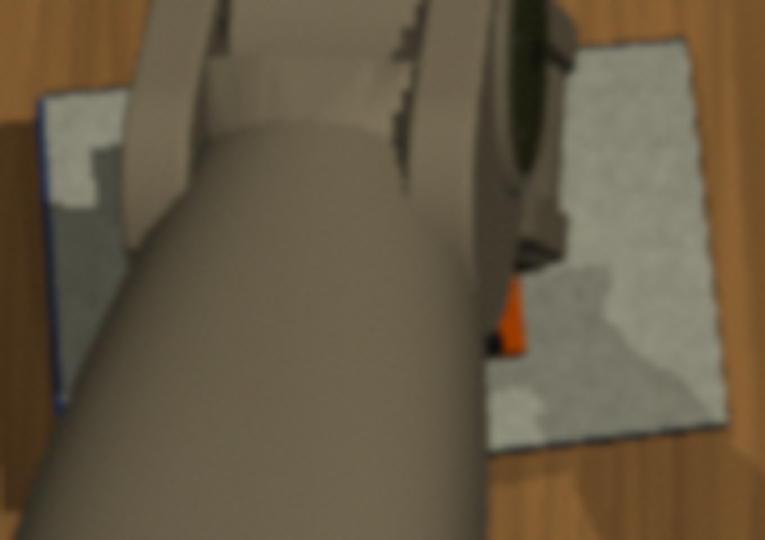

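>>> step_arm(targets=[[[0,0,0],[0,0,-0.3],1.5],[[0,0,0],[0,0,-0.3],1.5],[[0,0,0],[0,0,-0.2],1.5],[[0,0,0],[0,0,-0.1],1.5],[[0,0,0],[0,0,-0.1],1.5],[[0,0,0],[0,0,-0.1],1.5],[[0,0,0],[0,0,-0.1],1.5],[[0,0,0],[0,0,0],1.5],[[0,0,0],[0,0,0],1.5],[[0,0,0],[0,0,0],1.5]])

```text
clock: 9.25
tcp_pos: [0.559, 0.1059, 0.0833]
orientation: [0.486, 0.507, 0.559, -0.44]
wrist_force: [0.8, -4.0, 5.8]
finger_gap: 0.0191
```

```bash
python3 look.py 6
```

```text
t 9.25 F [ 0.84 -3.99  5.82] gap 0.0191 tcp [0.559  0.1059 0.0833] j [-0.03  0.39 -0.23  0.97  0.14  1.44]
turn deg (tool) [ 0.   -0.02 -0.1 ]
shift cm after turn [-0.02 -0.06 -0.31]
chock est board [-0.0126 -0.0006  0.038 ]
```

View pics/side6.png

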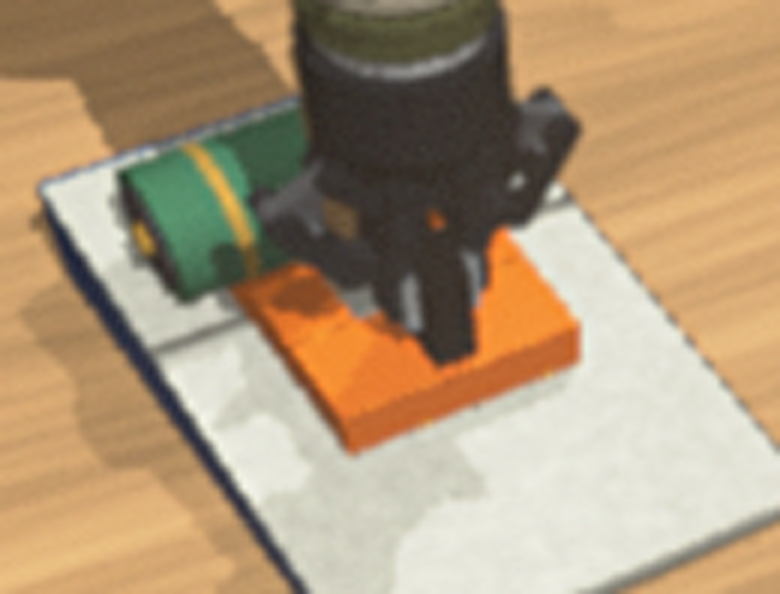

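>>> step_arm(targets=[[[0,0,0],[0,0,-0.1],1.5],[[0,0,0],[0,0,0],1.5],[[0,0,0],[0,0,-0.1],1.5],[[0,0,0],[0,0,0],1.5],[[0,0,0],[0,0,-0.1],1.5],[[0,0,0],[0,0,0],1.5],[[0,0,0],[0,0,-0.1],1.5],[[0,0,0],[0,0,0],1.5],[[0,0,0],[0,0,0],1.5],[[0,0,0],[0,0,0],1.5]])

```text
clock: 10.3
tcp_pos: [0.5586, 0.1097, 0.0839]
orientation: [0.486, 0.507, 0.559, -0.44]
wrist_force: [-0.1, -4.8, 5.9]
finger_gap: 0.0196
```

```bash
python3 look.py 7
```

```text
t 10.3 F [-0.09 -4.75  5.88] gap 0.0196 tcp [0.5586 0.1097 0.0839] j [-0.02  0.39 -0.23  0.97  0.14  1.45]
turn deg (tool) [ 0.01 -0.02 -0.1 ]
shift cm after turn [-0.02 -0.07  0.08]
chock est board [-0.0087 -0.0007  0.0385]
```

View pics/side7.png

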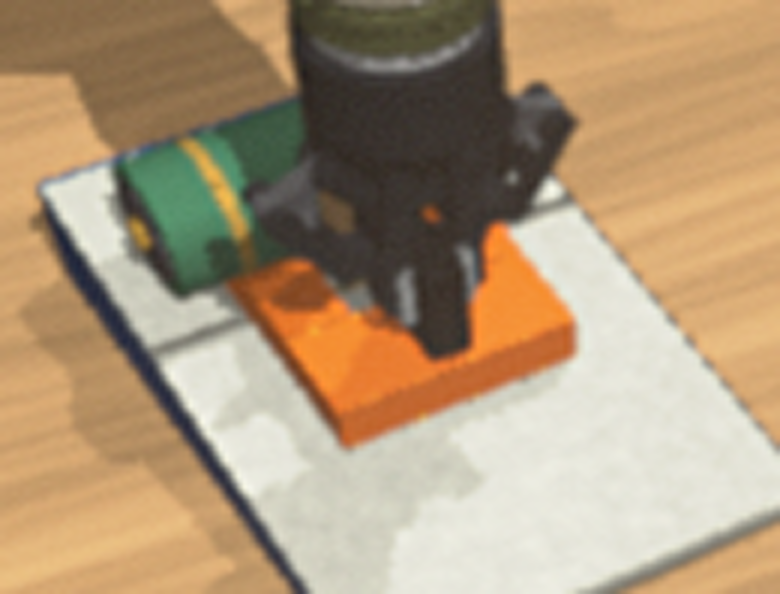

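>>> step_arm(targets=[[[0,0,0],[-0.03,0,-0.1],1.5],[[0,0,0],[-0.03,0,0],1.5],[[0,0,0],[0,0,0],1.5],[[0,0,0],[0,0,0],5],[[0,0,0],[0,0,0],5],[[0,0,0],[0,0,0],5],[[0,0,0],[-1,0,0],5],[[0,0,0],[-2.5,0,0],5],[[0,0,0],[-4,0,0],5],[[0,0,0],[-4,0,0],5]])

```text
clock: 11.35
tcp_pos: [0.5586, 0.0946, 0.1991]
orientation: [0.485, 0.507, 0.56, -0.44]
wrist_force: [1.0, -0.3, -0.3]
finger_gap: 0.0497
```

```bash
python3 look.py 8 t
python3 - <<'E'
from plan import *
# stick grasp target above
S=b2w([.0075,0,.0])
print(S); show(tool(95.6),[S[0],S[1],.26])
E
```

```text
t 11.35 F [ 0.96 -0.3  -0.27] gap 0.0497 tcp [0.5586 0.0946 0.1991] j [-0.05  0.31 -0.04  1.24  0.14  1.42]
turn deg (tool) [-0.   -0.14  0.08]
shift cm after turn [11.6   0.08  0.19]
chock est board [-0.0238  0.0008  0.1538]
[0.55226813 0.16756421 0.        ]
t 11.45 F [ 0.67 -0.27  0.81] gap 0.0495 tcp [0.5627 0.0941 0.2044] j [-0.05  0.31 -0.03  1.24  0.14  1.42]
turn deg (tool) [-89.83  -5.84  -6.79]
shift cm after turn [-5.56  7.41 -0.32]
```

View pics/side8.png

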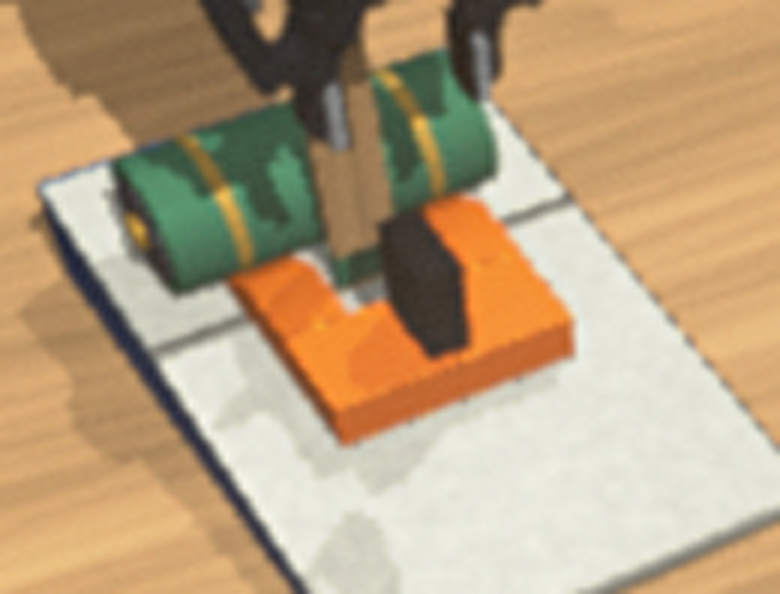

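View pics/top8.png

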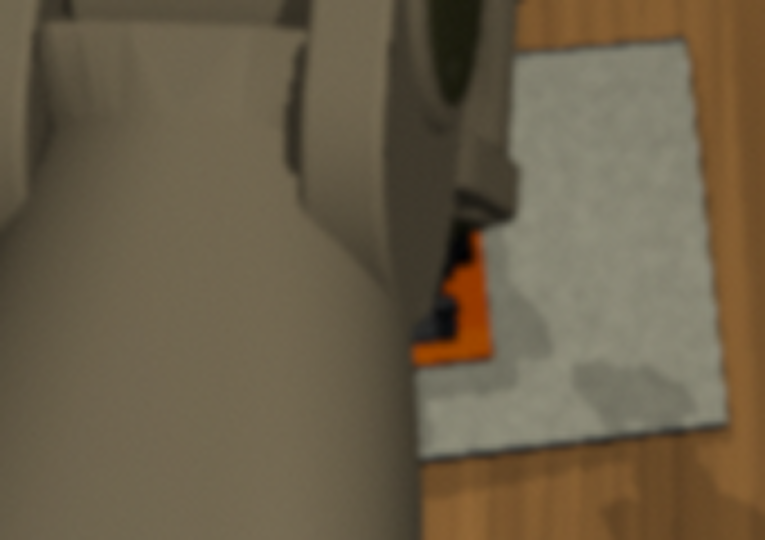

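>>> step_arm(targets=[[[0,-8,0],[0,0,0],5],[[-8.5,0,0],[-1.5,0,0],5],[[-8.5,0,0],[-1.5,0,0],5],[[-8.5,0,0],[-1.5,0,0],5],[[-8.5,0,0],[-1,0,0],5],[[-8.5,0,0],[0,0,0],5],[[-8.5,0,0],[0,0,0],5],[[-8.5,0,0],[0,0,0],5],[[-8.5,0,0],[0,0,0],5],[[-8.5,0,0],[0,0,0],5]])

```text
clock: 12.45
tcp_pos: [0.559, 0.0946, 0.2527]
orientation: [0.705, 0.047, 0.706, -0.046]
wrist_force: [-0.6, 0.2, 0.4]
finger_gap: 0.0502
```

Run:
```python
from plan import *
S=b2w([.0075,0,.0])
show(tool(95.6),[S[0],S[1],.26])
im=read_camera("side"); cv2.imwrite("pics/side9.png",cv2.resize(im[90:220,140:270,::-1],None,fx=6,fy=4.6,interpolation=cv2.INTER_CUBIC))
im=read_camera("top"); cv2.imwrite("pics/top9.png",im[:,:,::-1])
```

```text
t 12.45 F [-0.56  0.18  0.4 ] gap 0.0502 tcp [0.559  0.0946 0.2527] j [0.02 0.29 0.07 1.35 0.   0.16]
turn deg (tool) [-13.15  -0.03  -0.13]
shift cm after turn [-0.73  7.32  0.04]
```

View pics/side9.png

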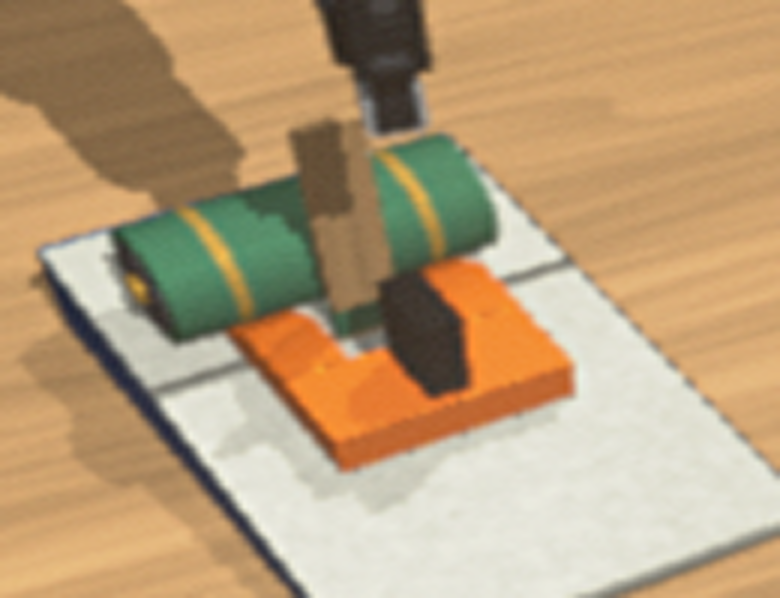

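View pics/top9.png

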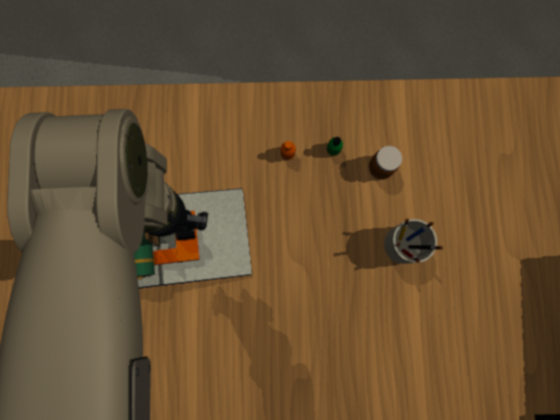

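```bash
cat >> plan.py <<'E'
def stick_pose(extra=0,tilt=4.4,g=(.0085,0,.170)):
    Rt=tool(95.6)@R.from_euler("z",np.radians(tilt)).as_matrix()
    return Rt, b2w(g)+Rt[:,0]*(.0187-extra)
E
python3 - <<'E'
from plan import *
Rt,p=stick_pose(.1); print(p); show(Rt,p)
Rt,p=stick_pose(); print(p); show(Rt,p)
E
```

```text
[0.55277919 0.16235194 0.25106039]
t 12.55 F [-0.18 -0.21  1.  ] gap 0.0502 tcp [0.5591 0.0946 0.2527] j [0.02 0.29 0.07 1.35 0.   0.16]
turn deg (tool) [-13.47   0.48   4.26]
shift cm after turn [0.68 6.77 0.04]
[0.55203055 0.16998723 0.15135511]
t 12.55 F [-0.18 -0.21  1.  ] gap 0.0502 tcp [0.5591 0.0946 0.2527] j [0.02 0.29 0.07 1.35 0.   0.16]
turn deg (tool) [-13.47   0.48   4.26]
shift cm after turn [10.68  6.77  0.04]
```

>>> step_arm(targets=[[[-6.75,0,0],[0,0,0],5],[[-6.7,0,0],[0,0,0],5],[[0,0,4.4],[0,0,0],5],[[0,0,0],[0,2.4,0],5],[[0,0,0],[0,2.4,0],5],[[0,0,0],[0.7,1.97,0.04],5],[[0,0,0],[2,0,0],5],[[0,0,0],[2,0,0],5],[[0,0,0],[0,0,0],5],[[0,0,0],[0,0,0],5]])

```text
clock: 13.55
tcp_pos: [0.5525, 0.1654, 0.2113]
orientation: [0.704, -0.006, 0.707, 0.061]
wrist_force: [0.2, 0.3, -0.4]
finger_gap: 0.0501
```

Run:
```python
from plan import *
Rt,p=stick_pose(); print(p); show(Rt,p)
im=read_camera("side"); cv2.imwrite("pics/side10.png",cv2.resize(im[60:220,120:270,::-1],None,fx=4,fy=3.7,interpolation=cv2.INTER_CUBIC))
im=read_camera("top"); cv2.imwrite("pics/top10.png",im[:,:,::-1])
```

```text
[0.55203055 0.16998723 0.15135511]
t 13.55 F [ 0.24  0.29 -0.35] gap 0.0501 tcp [0.5525 0.1654 0.2113] j [ 0.11  0.32 -0.    1.25  0.08  0.02]
turn deg (tool) [-0.17 -0.05 -0.11]
shift cm after turn [ 6.01  0.   -0.  ]
```

View pics/side10.png

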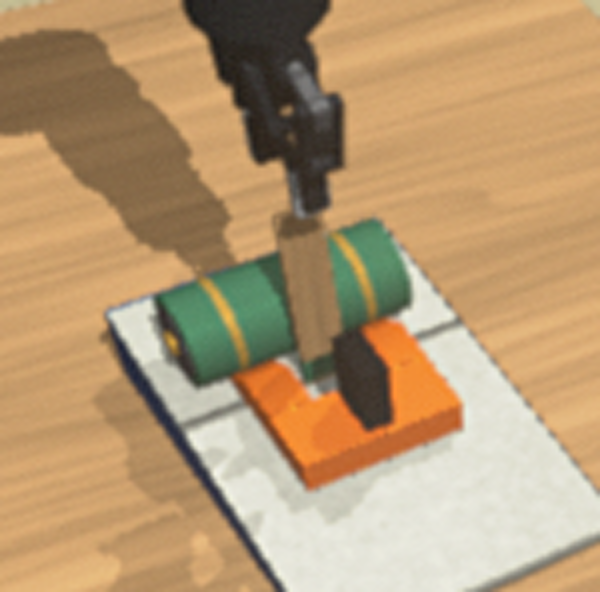

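>>> step_arm(targets=[[[0,0,0],[1.5,0,0],5],[[0,0,0],[2,0,0],5],[[0,0,0],[1.5,0,0],5],[[0,0,0],[1,0,0],5],[[0,0,0],[0,0,0],5],[[0,0,0],[0,0,0],3],[[0,0,0],[0,0,0],1.5],[[0,0,0],[0,0,0],0],[[0,0,0],[0,0,0],0],[[0,0,0],[0,0,0],0]], force=50)

```text
clock: 14.65
tcp_pos: [0.553, 0.1709, 0.1524]
orientation: [0.705, -0.006, 0.706, 0.063]
wrist_force: [-0.3, 2.9, 4.8]
finger_gap: 0.0056
```

Run:
```python
from plan import *
Rt,p=stick_pose(); show(Rt,p)
im=read_camera("side"); cv2.imwrite("pics/side11.png",cv2.resize(im[60:220,120:270,::-1],None,fx=4,fy=3.7,interpolation=cv2.INTER_CUBIC))
```

```text
t 14.65 F [-0.35  2.9   4.75] gap 0.0056 tcp [0.553  0.1709 0.1524] j [ 0.12  0.34 -0.11  1.11  0.08  0.02]
turn deg (tool) [-0.02  0.12 -0.2 ]
shift cm after turn [ 0.1  -0.09 -0.11]
```

View pics/side11.png

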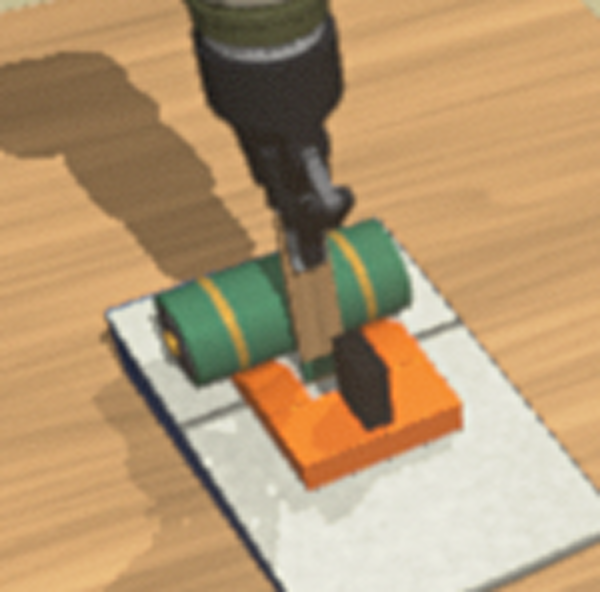

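>>> step_arm(targets=[[[0,0,0],[-0.3,0,0],0],[[0,0,0],[-0.5,0,0],0],[[0,0,0],[-0.6,0,0],0],[[0,0,0],[-0.6,0,0],0],[[0,0,0],[-0.6,0,0],0],[[0,0,0],[-0.7,0,0],0],[[0,0,0],[-0.7,0,0],0],[[0,0,0],[-1,0,0],0],[[0,0,0],[-1,0,0],0],[[0,0,0],[-1,0,0],0]])

```text
clock: 15.7
tcp_pos: [0.5533, 0.1638, 0.2225]
orientation: [0.705, -0.007, 0.707, 0.061]
wrist_force: [-0.3, -1.5, 0.2]
finger_gap: 0.0053
```

Run:
```python
from plan import *
Rt,p=stick_pose(); show(Rt,p)
im=read_camera("side"); cv2.imwrite("pics/side12.png",cv2.resize(im[60:220,120:270,::-1],None,fx=4,fy=3.7,interpolation=cv2.INTER_CUBIC))
```

```text
t 15.7 F [-0.27 -1.48  0.21] gap 0.0053 tcp [0.5533 0.1638 0.2225] j [0.11 0.31 0.02 1.28 0.08 0.01]
turn deg (tool) [-0.08  0.07 -0.02]
shift cm after turn [ 7.14  0.08 -0.07]
```

View pics/side12.png

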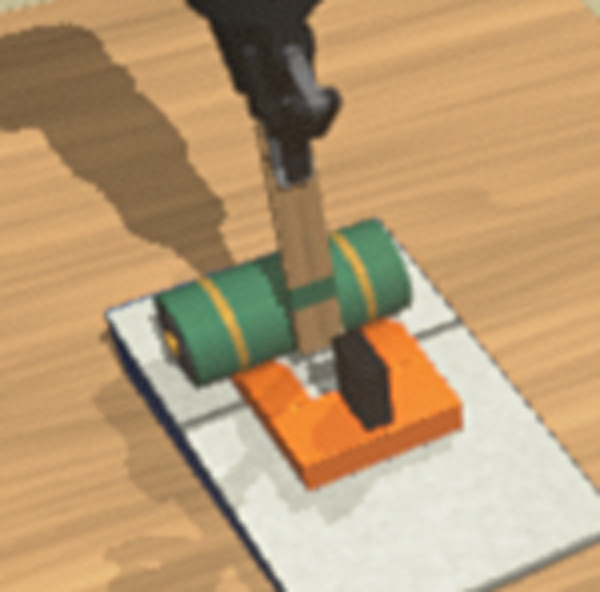

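>>> step_arm(targets=[[[0,0,0],[-2,0,0],0],[[0,0,0],[-3,0,0],0],[[0,0,0],[-3,0,0],0],[[0,0,0],[-1.3,0,0],0],[[0,0,-4.4],[0,0,0],0],[[7.3,0,0],[0,0,0],0],[[7.3,0,0],[0,0,0],0],[[0,0,0],[0,-3,0],0],[[0,0,0],[0,-4,0],0],[[0,0,0],[0,-4.5,0],0]])

```text
clock: 16.75
tcp_pos: [0.5354, 0.043, 0.3138]
orientation: [0.705, 0.055, 0.705, -0.055]
wrist_force: [0.9, -1.0, -0.4]
finger_gap: 0.0052
```

Run:
```python
from plan import *
show(tool(81),[.5337+.005*np.cos(np.radians(-9)),-.3827+.005*np.sin(np.radians(-9)),.31])
for n,(x,y,w,h) in dict(side=(100,30,200,220),top=(380,200,70,70)).items():
    im=read_camera(n); cv2.imwrite(f"pics/{n}13f.png",im[:,:,::-1])
    s=8 if n=="top" else 2.7
    cv2.imwrite(f"pics/{n}13.png",cv2.resize(im[y:y+h,x:x+w,::-1],None,fx=s,fy=s,interpolation=cv2.INTER_CUBIC))
# brush model projection into top zoom
c=np.array([.5337,-.3827])
print("floor c",(proj("top",[*c,.006])[0]-[380,200])*8, "rim c",(proj("top",[*c,.1])[0]-[380,200])*8)
for a in (27,-45,-117,171,99):
    d=np.array([np.cos(np.radians(a)),np.sin(np.radians(a))])
    print(a,((proj("top",[[*(c+.015*d),.006],[*(c+.046*d),.132]])-[380,200])*8).round().tolist())
```

```text
t 16.75 F [ 0.92 -1.03 -0.43] gap 0.0052 tcp [0.5354 0.043  0.3138] j [-0.07  0.23  0.13  1.48  0.    0.09]
turn deg (tool) [ 0.07  0.01 -0.07]
shift cm after turn [  0.38 -42.08   6.99]
floor c [182.84244548 345.92328839] rim c [274.90367944 315.23596854]
27 [[157.0, 301.0], [220.0, 149.0]]
-45 [[217.0, 309.0], [426.0, 177.0]]
-117 [[230.0, 368.0], [474.0, 381.0]]
171 [[178.0, 397.0], [294.0, 480.0]]
99 [[133.0, 355.0], [137.0, 335.0]]
```

View pics/side13.png

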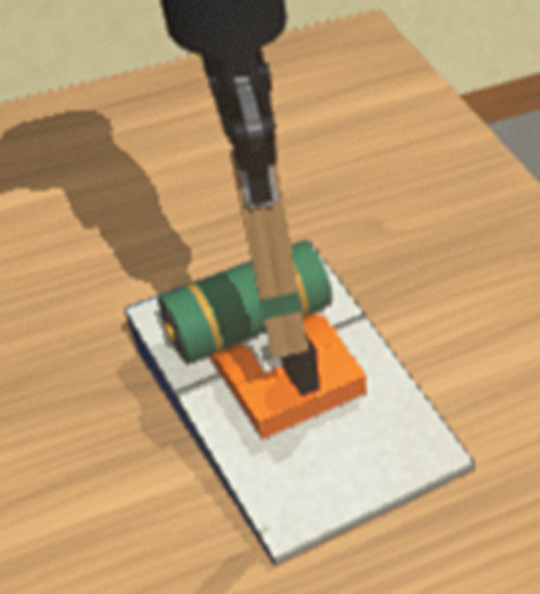

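View pics/top13.png

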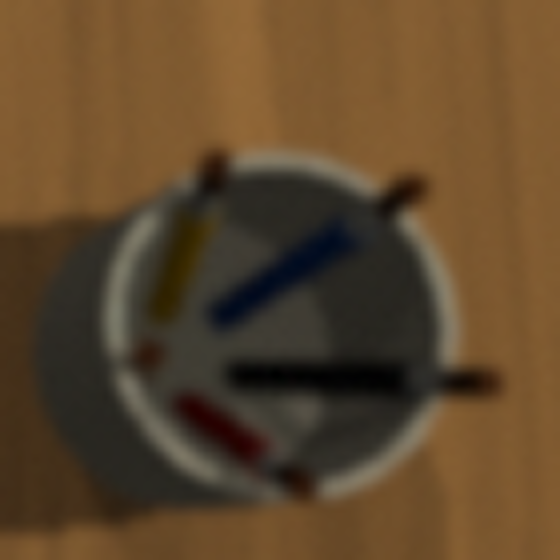

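>>> step_arm(targets=[[[0,0,0],[0,-4.7,0.75],0],[[0,0,0],[0,-4.7,0.75],0],[[0,0,0],[0,-4.7,0.75],0],[[0,0,0],[0,-4.7,0.75],0],[[0,0,0],[0,-4.7,0.75],0],[[0,0,0],[0,-4.7,0.75],0],[[0,0,0],[0,-4.7,0.75],0],[[0,0,0],[0,-4.5,0.75],0],[[0,0,0],[0,-3,0.5],0],[[0,0,0],[0,-1.6,0.3],0]])

```text
clock: 17.85
tcp_pos: [0.5363, -0.3847, 0.3121]
orientation: [0.704, 0.057, 0.705, -0.056]
wrist_force: [0.1, 0.4, -1.5]
finger_gap: 0.0056
```

>>> step_arm(targets=[[[0,0,0],[0,0,0],0],[[0,0,0],[0,0,0],0],[[0,0,0],[0,0,0],0],[[0,0,0],[0,0,0],0],[[0,0,0],[0,0,0],0],[[0,0,0],[0,0,0],0],[[0,0,0],[0,0,0],0],[[0,0,0],[0,0,0],0],[[0,0,0],[0,0,0],0],[[0,0,0],[0,0,0],0]])

```text
clock: 18.85
tcp_pos: [0.5366, -0.3818, 0.3128]
orientation: [0.705, 0.056, 0.705, -0.055]
wrist_force: [0.3, 0.3, -1.2]
finger_gap: 0.0055
```

Run:
```python
from plan import *
show(tool(81),[.5315+.005*np.cos(np.radians(-9)),-.384+.005*np.sin(np.radians(-9)),.31])
s,Rc,pc=cur()
for n,(x,y,w,h) in dict(side=(230,170,130,220),top=(340,180,120,100)).items():
    im=read_camera(n); cv2.imwrite(f"pics/{n}14f.png",im[:,:,::-1])
    sc=6 if n=="top" else 2.7
    if n=="side": sc=2.7
    cv2.imwrite(f"pics/{n}14.png",cv2.resize(im[y:y+h,x:x+w,::-1],None,fx=4.5 if n=="side" else 6,fy=2.7 if n=="side" else 6,interpolation=cv2.INTER_CUBIC))
    # predicted stick foot corners / tops if centred on TCP
    for zz in (-.149,.041):
        for sgn in (-1,1): print(n,zz,sgn,proj(n,pc+Rc@np.array([-zz,0,sgn*.015]))[0].round(1))
```

```text
t 18.85 F [ 0.3   0.28 -1.16] gap 0.0055 tcp [ 0.5366 -0.3818  0.3128] j [-0.74  0.49  0.51  1.59  0.   -0.58]
turn deg (tool) [-0.06 -0.03 -0.1 ]
shift cm after turn [ 0.28 -0.3   0.03]
side -0.149 -1 [291.1 324.4]
side -0.149 1 [308.8 319. ]
side 0.041 -1 [292.5 256.6]
side 0.041 1 [314.9 250.5]
top -0.149 -1 [422.1 242.4]
top -0.149 1 [423.4 227.7]
top 0.041 -1 [457.7 231.9]
top 0.041 1 [459.1 213.7]
```

View pics/side14.png

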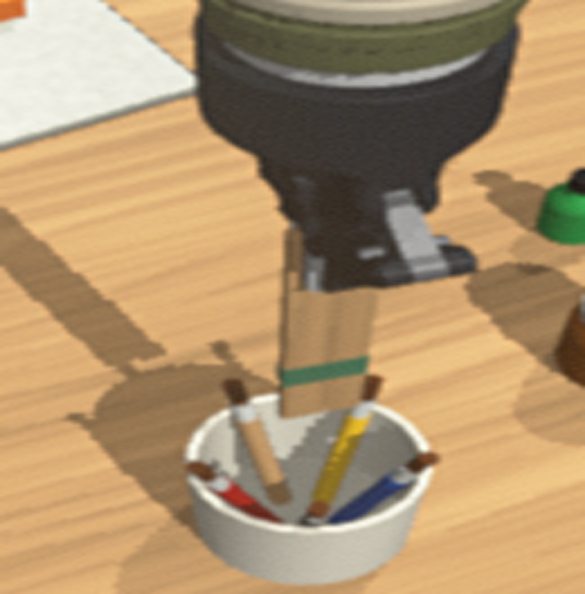

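View pics/top14.png

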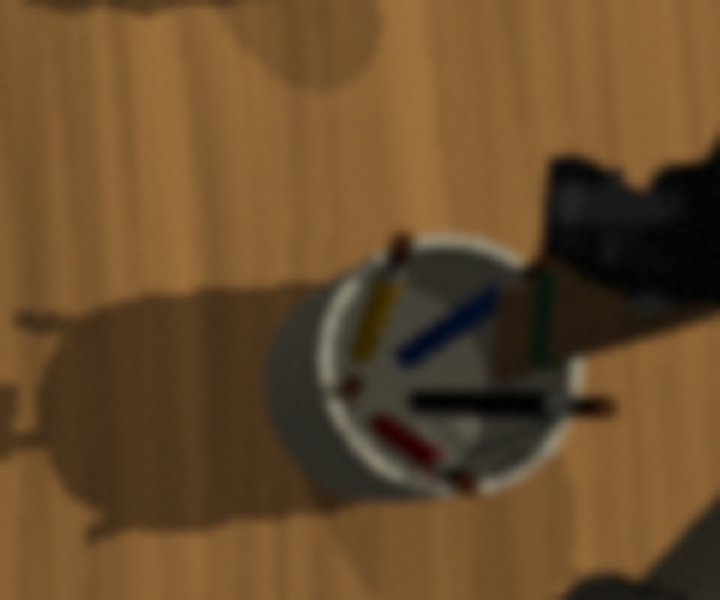

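Run:
```python
from plan import *
pr={"top":(lambda u,v:(340+(u+.5)/6-.5,180+(v+.5)/6-.5)),"side":(lambda u,v:(230+(u+.5)/4.5-.5,170+(v+.5)/2.7-.5))}
rim={"top":[(320,300+75),(585,300+75),(445,235),(445,495)],"side":[(186,460),(436,460),(310,392),(310,525)]}
foot={"top":[(491,377),(500,284)],"side":[(282,417),(367,403)]}
def ext(p,n):
    a=np.linspace(0,2*np.pi,90); q=proj(n,np.c_[p[0]+.047*np.cos(a),p[1]+.047*np.sin(a),0*a+.1]); return np.r_[q.min(0),q.max(0)]
for n in pr:
    q=[pr[n](*u) for u in rim[n]]; o=np.array([q[0][0],q[2][1],q[1][0],q[3][1]])
    r=least_squares(lambda p:ext(p,n)-o,[.53,-.38]); c=r.x
    f=[unproj(n,pr[n](*u),.3128-.149)[:2] for u in foot[n]]; m=(f[0]+f[1])/2; d=f[1]-f[0]
    print(n,"cup",c.round(4),r.fun.round(1),"foot",m.round(4),"w",np.linalg.norm(d).round(4),np.degrees(np.arctan2(d[1],d[0])).round(1),"rel mm",((m-c)*1000).round(1))
```

```text
top cup [ 0.5319 -0.3839] [ 0.2 -0.2 -0.2  0.2] foot [ 0.5373 -0.3804] w 0.0317 -9.5 rel mm [5.4 3.5]
side cup [ 0.5362 -0.3806] [ 0.3 -1.8 -0.3  1.5] foot [ 0.5392 -0.3825] w 0.0317 -10.7 rel mm [ 3.  -1.9]
```

>>> step_arm(targets=[[[0,0,0],[1.5,-0.15,0],0],[[0,0,0],[2,0,0],0],[[0,0,0],[2,0,0],0],[[0,0,0],[1.5,0,0],0],[[0,0,0],[1,0,0],0],[[0,0,0],[1,0,0],0],[[0,0,0],[0.7,0,0],0],[[0,0,0],[0.5,0,0],0],[[0,0,0],[0,0,0],0],[[0,0,0],[0,0,0],0]], force=30)

```text
clock: 19.95
tcp_pos: [0.5365, -0.3831, 0.2113]
orientation: [0.705, 0.056, 0.705, -0.055]
wrist_force: [0.4, -0.1, -0.1]
finger_gap: 0.0054
```

```bash
cat > lk.py <<'E'
import sys
from plan import *
t=sys.argv[1]; s,Rc,pc=cur(); print(round(s["clock"],2),s["wrist_force"].round(2),pc.round(4),"foot z",(pc[2]-.149).round(4),s["finger_gap"])
im=read_camera("side"); cv2.imwrite(f"pics/side{t}.png",cv2.resize(im[230:400,230:370,::-1],None,fx=4,fy=3.5,interpolation=cv2.INTER_CUBIC))
im=read_camera("top"); cv2.imwrite(f"pics/top{t}.png",cv2.resize(im[180:280,340:460,::-1],None,fx=5,fy=5,interpolation=cv2.INTER_CUBIC))
E
python3 lk.py 15
```

```text
19.95 [ 0.43 -0.1  -0.1 ] [ 0.5365 -0.3831  0.2113] foot z 0.0623 0.0053831836963583535
```

View pics/side15.png

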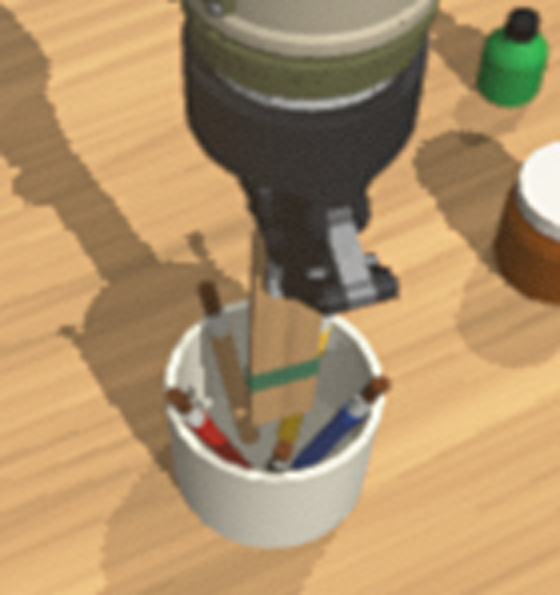

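View pics/top15.png

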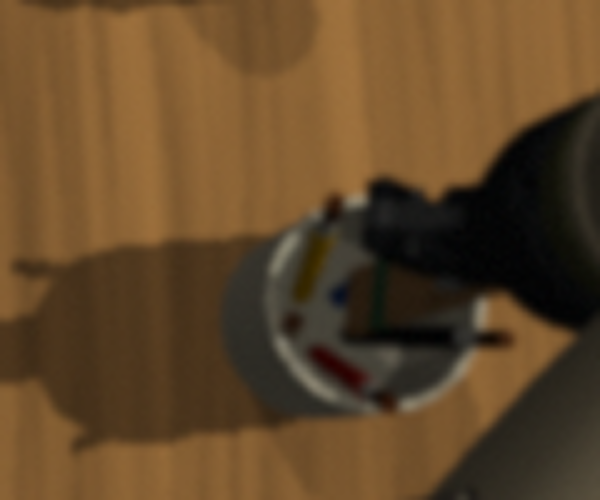

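>>> step_arm(targets=[[[0,0,0],[0.6,0,0],0],[[0,0,0],[0.6,0,0],0],[[0,0,0],[0.6,0,0],0],[[0,0,0],[0.5,0,0],0],[[0,0,0],[0.5,0,0],0],[[0,0,0],[0.4,0,0],0],[[0,0,0],[0.4,0,0],0],[[0,0,0],[0.4,0,0],0],[[0,0,0],[0.3,0,0],0],[[0,0,0],[0,0,0],0]])

```text
clock: 21.05
tcp_pos: [0.5362, -0.3827, 0.1674]
orientation: [0.705, 0.057, 0.705, -0.055]
wrist_force: [0.5, 0.8, -0.3]
finger_gap: 0.0053
```

```bash
python3 lk.py 16
```

```text
21.05 [ 0.47  0.84 -0.27] [ 0.5362 -0.3827  0.1674] foot z 0.0184 0.005341378420690698
```

View pics/side16.png

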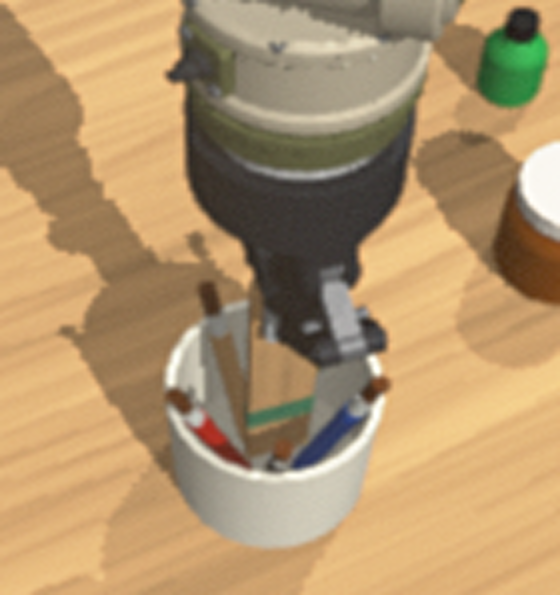

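View pics/top16.png

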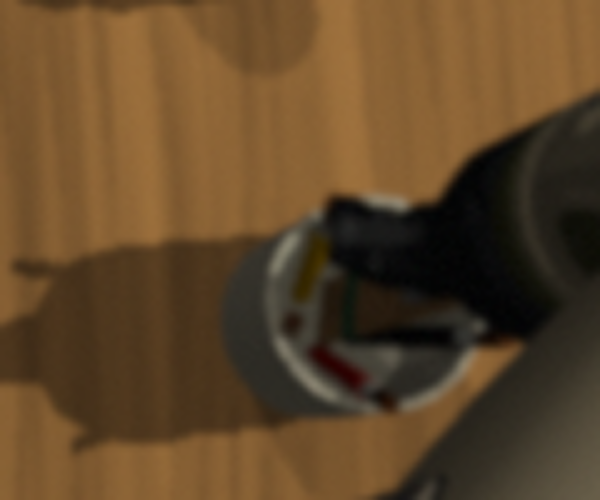

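>>> step_arm(targets=[[[0,0,0],[0.3,0,0],0],[[0,0,0],[0.3,0,0],0],[[0,0,0],[0.2,0,0],0],[[0,0,0],[0,0,0],0],[[0,0,0],[0,0,0],0],[[0,0,0],[0,0,0],1],[[0,0,0],[0,0,0],1.5],[[0,0,0],[0,0,0],2],[[0,0,0],[0,0,0],2.5],[[0,0,0],[0,0,0],3]])

```text
clock: 22.15
tcp_pos: [0.5364, -0.3829, 0.16]
orientation: [0.705, 0.056, 0.705, -0.055]
wrist_force: [-0.4, -0.5, 0.1]
finger_gap: 0.0298
```

```bash
python3 lk.py 17
```

```text
22.15 [-0.43 -0.53  0.14] [ 0.5364 -0.3829  0.16  ] foot z 0.011 0.02975980824950104
```

View pics/side17.png

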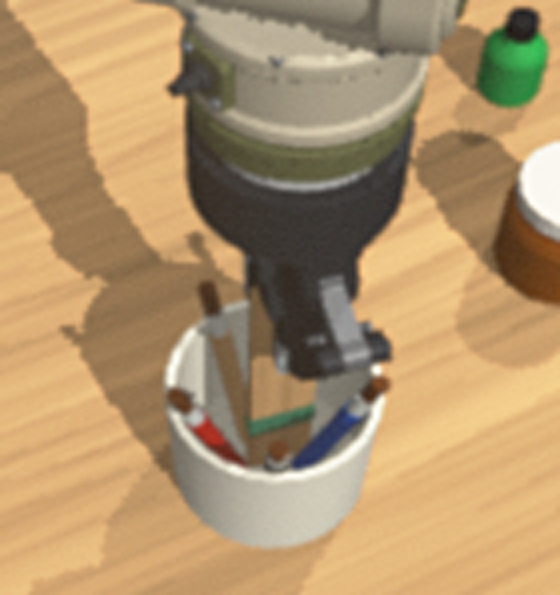

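Released; retreat straight up.

>>> step_arm(targets=[[[0,0,0],[-0.5,0,0],4],[[0,0,0],[-1,0,0],4],[[0,0,0],[-1,0,0],4],[[0,0,0],[-1,0,0],4],[[0,0,0],[-1,0,0],4],[[0,0,0],[-1.5,0,0],4],[[0,0,0],[-2,0,0],4],[[0,0,0],[-3,0,0],4],[[0,0,0],[-3,0,0],4],[[0,0,0],[-3,0,0],4]])

```text
clock: 23.25
tcp_pos: [0.5362, -0.383, 0.332]
orientation: [0.705, 0.056, 0.705, -0.055]
wrist_force: [-0.1, -0.2, 0.3]
finger_gap: 0.0403
```

>>> step_arm(targets=[[[0,0,0],[0,0,-3],4],[[0,0,0],[0,0,-4],4],[[0,0,0],[0,0,-4],4],[[0,0,0],[0,0,-3],4],[[0,0,0],[0,0,0],4],[[0,0,0],[0,0,0],4],[[0,0,0],[0,0,0],4],[[0,0,0],[0,0,0],4],[[0,0,0],[0,0,0],4],[[0,0,0],[0,0,0],4]])

```text
clock: 24.25
tcp_pos: [0.3987, -0.3612, 0.3295]
orientation: [0.705, 0.056, 0.705, -0.055]
wrist_force: [1.8, -1.0, -0.2]
finger_gap: 0.0398
```

Run:
```python
from plan import *
s,Rc,pc=cur(); print(s["clock"],s["wrist_force"],pc)
a=read_camera("side"); cv2.imwrite("pics/side18.png",cv2.resize(a[100:400,130:410,::-1],None,fx=2.6,fy=2,interpolation=cv2.INTER_CUBIC))
a=read_camera("top"); cv2.imwrite("pics/top18.png",cv2.resize(a[120:300,90:460,::-1],None,fx=2.1,fy=2.1,interpolation=cv2.INTER_CUBIC))
```

```text
24.25 [ 1.79410156 -0.96864043 -0.16917731] [ 0.39869608 -0.36121301  0.32953398]
```

View pics/side18.png

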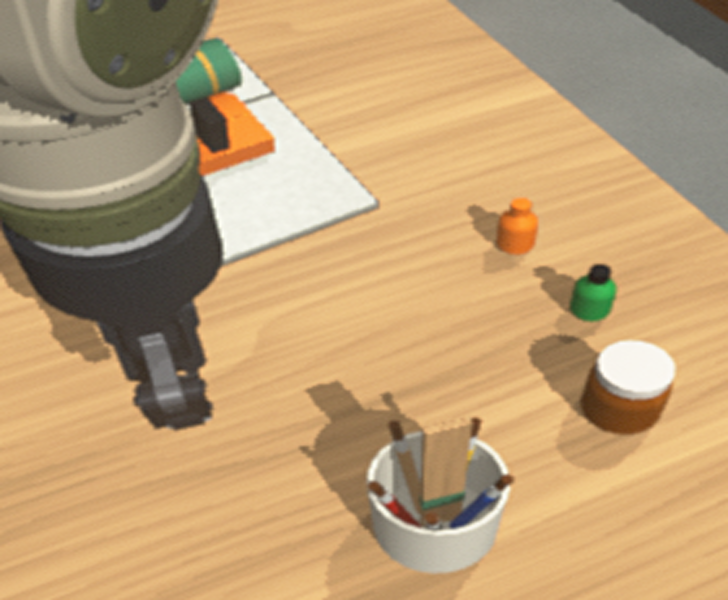

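View pics/top18.png

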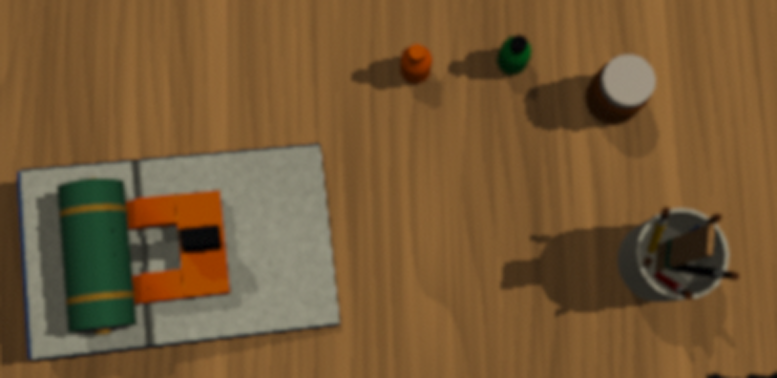

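Run:
```python
from workcell import *
print(hand_in()); print(get_state()["clock"])
```

```text
the job is handed in; nothing more can be done
None
the job is handed in; nothing more can be done
```

The job is handed in at about 24 s on the robot's clock, and my last checks showed everything where it should be. The hand-in gave no verdict.

- **Chock:** I lifted it by its grip and laid it flat on the slope. I then pushed it up, prongs either side of the stick, until the barrel shifted about 1 mm uphill, and released it there.
- **Stick:** I pulled it out of the slot along its own slight lean. I lowered it into the cup with the foot about 11 mm above the underside, by arm position, with no notable wrist force. Then I released it and moved the arm clear.

The final pictures show the barrel resting squarely on the chock and the stick standing upright among all five brushes. The cup is upright, and the bottles and jar look unmoved.

- **Off-centre chock:** The barrel is roughly 5–7 mm off the chock's middle sideways by my picture estimate. That is inside the 15 mm limit.
- **Camera disagreement:** The two cameras disagreed by 3–5 mm on the cup and stick positions, so I used an average.
- **Not measured directly:** The chock-to-barrel contact force was not measured. I judged it from the pictures and a wrist-force rise of about 1 N.

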